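# Catch nuts from a gravity feeder in a hand-held cup

### The job

Fetch the three nuts out of the blue feeder for the job on the octagon board: pick the cup up by its red handle, hold it under the lip of the blue chute and lift the gate with the cup's rim (rim against the two yellow skids), keeping the cup in hand until all three nuts have slid into it. Then let the gate fall shut and stand the cup with the nuts upright, wholly on the board, and let go. Do not spill a nut, do not touch the gate with the robot itself, do not raise the green feeder's gate, and leave the glass tube, clay post and crucible where they stand.

Things in the scene. Friction and masses are not known exactly. Their poses are not given: they have to be found in the camera images.
- nut_feeder: Blue fixed feeder with three nuts in single file behind its gate; its place, heading and side of the bench vary. Origin: on the worktop straight below the middle of the chute's lip; z up. Its chute slopes down at 30 degrees towards its own -x. Chute, legs (from x = +50 mm back) and 64 mm wide foot plate lie on the +x side, to x = 180 mm and z = 265 mm.
- nut_feeder_lip (a point): Middle of the lip at which the blue chute ends, 140 mm above the worktop; axes as the feeder's. The channel is 42 mm wide inside, its walls 34 mm high. With the gate up the nuts all slide out within about a second and land 5 to 70 mm in front of the lip.
- nut_gate (a joint): Lifting gate of the blue feeder: a plate across the lip in a frame that ends below in two yellow skids. Value: height raised in m, 0 shut, stop at 0.035. Raising it takes less than 3 N; let down, it falls shut. Nuts start to pass at about 0.010 to 0.018 and all run freely at 0.025 or more.
- nut_gate_skids (a point): Point midway between the two yellow skids of the blue gate, at the level of their undersides: 90 mm above the worktop with the gate shut, 30 mm in front of the lip. The skids are bars 8 mm wide along the feeder's x, 80 mm long (40 mm either way from this point), one at y = +32 mm and one at y = -32 mm; a cup rim of 88 mm fits against both.
- bolt_feeder: Green feeder of the same shape and size as the blue one, with two bolts in it; to be left alone. Same origin and axes as the blue feeder.
- bolt_gate (a joint): Lifting gate of the green feeder, built like that of the blue one; value: height raised in m, 0 shut.
- cup: Loose round aluminium catch cup with a straight red bar handle. 55 mm high, 76 mm across its foot and 88 mm across its rim outside, wall 4 mm, floor 5 mm. Origin: centre of its underside; z up out of the mouth. The handle runs level along -x, from the cup's wall to 160 mm from the axis, 14 mm wide and 14 mm high, its middle 38 mm above the cup's underside. About 0.18 to 0.29 kg empty.
- cup_grip (a point): Point to pinch on the cup's handle: 115 mm from the cup's axis along -x, 38 mm above its underside, in the middle of the bar (14 mm wide along the cup's y). Axes as the cup's.
- cup_mid (a point): Middle of the cup's hollow, on the axis 25 mm above its underside.
- board: Fixed pale fibre-board octagon, 210 mm (its x) by 328 mm (its y), 12 mm thick, lying on the worktop; on the side of the bench away from the cup's start. Origin: centre of its underside.
- glass_tube: Loose graduated glass tube standing upright between the feeders, round foot 68 mm across, 289 mm high, light and easily tipped. Origin: centre of its foot.
- kiln_post: Loose square clay post standing on end, 34 x 34 mm, 76 mm high. Origin: centre of its underside.
- crucible: Loose small clay crucible standing upright, 61 mm across, 60 mm high. Origin: centre of its underside.
- nut_1: Rusty steel hexagon nut, 29 mm across flats, 34 mm across corners, 16 mm thick, 0.065 kg; number 1 from the gate in the blue feeder, lying flat on the chute. Origin: centre of its underside.
- nut_2: Rusty steel hexagon nut, 29 mm across flats, 34 mm across corners, 16 mm thick, 0.065 kg; number 2 from the gate in the blue feeder, lying flat on the chute. Origin: centre of its underside.
- nut_3: Rusty steel hexagon nut, 29 mm across flats, 34 mm across corners, 16 mm thick, 0.065 kg; number 3 from the gate in the blue feeder, lying flat on the chute. Origin: centre of its underside.
- bolt_1: Steel bolt, 68 mm long, head 24 mm, in the green feeder; to be left alone. Origin: middle of its length, on its underside.
- bolt_2: Steel bolt, 68 mm long, head 24 mm, in the green feeder; to be left alone. Origin: middle of its length, on its underside.
Mind the look-alikes: they are no part of the job. What is shaped like the cup but pink is not meant.

How it is judged:
By the outcome, as a careful person would: the job done as asked, in the order asked, and still so for the second after the job is handed in, with the robot touching nothing.
It also fails if it takes over 58 s, if anything falls off the work surface, if the arm or the gripper's body presses on something with over 40 N, if the wrist force passes 120 N, or if a joint passes its speed limit or range.

### The arm

A 6-joint arm with a two-finger parallel gripper is mounted at the origin on a cart in front of the work surface, level with it; the furniture and walls round the work are solid. World frame = base frame: x ahead of the robot, y to its left, z up, the work surface at z = 0. Lengths are in m, angles in rad, forces in N, time in s.
With the tool pointing down it reaches from about 0.35 to 0.775 m from the base axis. Payload 5.5 kg.
Tool frame: the origin (TCP) lies on the centre line of the jaws, within the pads' length; the fingertips stand 22 mm ahead of it and the grasp point (between the pads) lies 3 mm ahead of it; z points along the fingers, y is the line along which they close (so a half turn about z gives the same grasp; the last joint's range is limited). The gripper opens to 85 mm and grips with 20 to 120 N. Pads are 22 mm wide; open, the fingers measure 114 mm over their backs; the gripper's body (76 mm by 85 mm) begins 54 mm behind the grasp point. The pads swing forward as they close: fully open they stand 13 mm farther back than shut.
Start: joints at [-1.25, 0.313, 0.046, 1.304, 0, 1.431], TCP at [0.256, -0.515, 0.253] pointing down, gripper open.
Joint ranges: [-2.76, 2.76], [-0.86, 1.69], [-1.03, 1.26], [-2.2, 2.34], [-1.47, 1.5], [-3.14, 3.14]. Speed limits (rad/s): [2.57, 2.57, 3.14, 3.14, 3.14, 3.14].

### API

Orientations are given as [roll, pitch, yaw] about the fixed x, y, z axes, in that order (R = Rz(yaw) Ry(pitch) Rx(roll)).
In Python, from station import manip gives the robot as it stands.
- The arm moves only by the tool play_rows, never from a script. Its argument "steps" is a list of rows, each a list of 3 entries, a list of its own where there are three numbers: the opening, from 0 (shut) to 1 (fully open), then the shift along the world's x, y, z in mm, then the turn about the world's z in rad. In form: [[claw, [x, y, z], spin], ...]. A call has 1 to 20 rows; each row shifts and turns the commanded pose from where the row before left it; what a row does not reach is not made up. A row lasts 1/12 s, in which the tool goes at most 41.7 mm and 7.16 degrees, less where a joint would pass 70% of its speed; a pose out of reach is approached as far as the arm can. A call is refused whole if a number of a shift passes 41.7 or a number of a turn 0.125, either way. A call with a gripper value outside its range is refused whole. The fingers move at their own pace and stop on an object; "squeeze" is the grip in N (left out, the last holds). Time passes only in rows, so rows that do not move let the fingers close. It gives the time, the measured TCP pose, the force, the opening and the grip force at its end, in the units of the state.
- manip.get_state(): the state, without advancing time (a new reading comes with each control period).
- manip.camera(name): name is "scene" or "top"; returns a dict with "image" (420x560x3 uint8, red, green, blue), "depth" (420x560 float32, m along the optical axis (not along the pixel's ray), 0 where there is no reading), "camera_matrix" (3x3 intrinsics, pixels), "k1" (the pictures are not rectified: a ray, as slopes to the right and down, at radius r is drawn at 1 + k1 r^2 times it, then the intrinsics apply), "extrinsics" (4x4, takes a point from camera to world coordinates). Camera axes: x right, y up, looking along -z (the intrinsics and any distortion apply to the point x, -y, -z); pixel columns grow to the right and rows downward; lengths in m; the calibration is good to about 2 mm. A picture is of the moment at which its call begins.
- manip.hand_in(): hands the job in; it is judged then, once.
Trained networks look in a picture, given as the dict that the camera call returned (one of the last four; its "shot" number tells which), for a name from the list of things; names that differ only in an ending like _2 or _b are one class to them, and where a whole thing is asked for, a point or a joint stands for the part that bears it (a point fixed in the world has none). Each returns a list of dicts, best first, with "confidence" (0 to 1); they miss things now and then, are a little off and sometimes report something else, mostly with a low value. They report only what shows in the picture. A call takes as long as a camera call. They do not tell look-alikes from the thing itself.
- manip.boxes_of(picture, target): "box" ([left, top, width, height] in pixels, round what is visible of it).
- manip.spot_point(picture, target): "xy" ([column, row] in pixels: a listed point, or the origin of a listed thing).
The state is a dict: "t": time; "joint_positions": joint angles; "joint_velocities": joint speeds; "effort": joint torques, N m; "eef_pos": TCP position; "eef_rot": TCP orientation; "contact_force": force on the tool from outside, world axes, zero at the start; "moment": the same for the moment, N m; "opening": finger opening in m; "finger_force": force on a finger pad.
Only numpy, scipy, OpenCV 4.12 (cv2) and the standard library are available. Lean on these libraries where they do the work, as an engineer would, in place of code of your own. Each camera call takes 0.05 s, during which the arm holds its last target. There are 200 camera calls.

## Working session

There is one attempt and no reset: what is moved stays moved. The work goes in short steps, Python scripts to look and compute and a tool call to move; the robot and the scene stay as the last step left them, time stands still between calls to the robot, and variables do not carry over. Pictures are saved under pics/ and viewed, at most 10 in all, crops included, and the job is handed in when it is done.

Besides the shell and the picture viewer there is one more tool, called as name(argument=value, ...) on one line, values as JSON. play_rows: Moves the arm, as the interface text tells. Its arguments: {"type":"object","properties":{"steps":{"type":"array","items":{"type":"array"}},"squeeze":{"type":"number"}},"required":["steps"]}

```bash
mkdir -p pics; cat > h.py <<'E'
import numpy as np, cv2
from station import manip
def ray(p,px):
    K=np.array(p["camera_matrix"]);k=p["k1"]
    d=np.array([(px[0]-K[0,2])/K[0,0],(px[1]-K[1,2])/K[1,1]])
    u=d.copy()
    for _ in range(20): u=d/(1+k*(u@u))
    return np.array([u[0],-u[1],-1.0])
def at_z(p,px,z):
    E=np.array(p["extrinsics"]);r=E[:3,:3]@ray(p,px);o=E[:3,3]
    return o+r*(z-o[2])/r[2]
def at_d(p,px):
    c,r=int(round(px[0])),int(round(px[1]));d=p["depth"][r,c]
    E=np.array(p["extrinsics"]);return E[:3,:3]@(ray(p,px)*d)+E[:3,3]
def cloud(p):
    K=np.array(p["camera_matrix"]);h,w=p["depth"].shape
    c,r=np.meshgrid(np.arange(w),np.arange(h))
    d=np.stack([(c-K[0,2])/K[0,0],(r-K[1,2])/K[1,1]],-1);u=d.copy()
    for _ in range(20): u=d/(1+p["k1"]*(u**2).sum(-1,keepdims=True))
    q=np.concatenate([u[...,:1],-u[...,1:],-np.ones((h,w,1))],-1)*p["depth"][...,None]
    E=np.array(p["extrinsics"]);return q@E[:3,:3].T+E[:3,3]
E
cat > a.py <<'E'
from h import *
np.set_printoptions(precision=3,suppress=True)
for n in ("scene","top"):
    p=manip.camera(n); cv2.imwrite(f"pics/{n}1.png",p["image"][...,::-1])
    print(n,np.array(p["extrinsics"])[:3].tolist(),p["k1"],p["camera_matrix"])
    zs=dict(cup=0,cup_grip=.038,cup_mid=.025,nut_feeder=0,nut_feeder_lip=.14,nut_gate_skids=.09,bolt_feeder=0,board=0.012,glass_tube=0,kiln_post=0,crucible=0)
    for t,z in zs.items():
        for s in manip.spot_point(p,t)[:3]: print(t,np.round(s["xy"],1),round(s["confidence"],2),at_z(p,s["xy"],z))
print(manip.get_state())
E
python3 a.py
```

```text
scene [[0.511278012563383, 0.6274485039394032, -0.5872845722249496, -0.41625854168026477], [-0.8594142544807608, 0.374382761377463, -0.34820207807918585, -0.524215645362386], [0.0013903469045823884, 0.6827487992575237, 0.7306518624132115, 1.354731709771706]] -0.1311908354533148 [[464.487   0.    279.066]
 [  0.    464.487 210.703]
 [  0.      0.      1.   ]]
cup [191.  193.7] 0.69 [0.568 0.485 0.   ]
cup_grip [161.3 198.1] 0.57 [0.459 0.545 0.038]
cup_mid [188.5 190.7] 0.87 [0.559 0.486 0.025]
cup_mid [210.3 222.5] 0.61 [0.464 0.304 0.025]
board [356.8 288.7] 0.85 [ 0.484 -0.302  0.012]
glass_tube [310.5 222.8] 0.62 [ 0.68  -0.017  0.   ]
glass_tube [267.1 274.2] 0.56 [0.386 0.    0.   ]
kiln_post [266.7 277.1] 0.59 [ 0.375 -0.005  0.   ]
top [[0.028803171741871938, 0.9901585574588936, -0.13695403750357676, 0.3678116655134099], [-0.9995683013983546, 0.02932544498894638, 0.0017969740700844354, 0.04091025259817759], [0.0057955273458510795, 0.13684315608434047, 0.9905757732226547, 1.5773435566199745]] 0.015852049790324743 [[492.88    0.    280.789]
 [  0.    492.88  213.824]
 [  0.     
[... 740 characters left out ...]
0.78 [ 0.667 -0.007  0.   ]
glass_tube [362.2 170. ] 0.31 [ 0.738 -0.224  0.   ]
kiln_post [293.6 275.8] 0.67 [ 0.389 -0.008  0.   ]
kiln_post [247.6 195. ] 0.36 [0.644 0.148 0.   ]
crucible [298.3 230.6] 0.51 [ 0.533 -0.02   0.   ]
{'t': 1.2, 'joint_positions': array([-1.25 ,  0.313,  0.046,  1.304, -0.   ,  1.431]), 'joint_velocities': array([ 0.   ,  0.   , -0.   ,  0.001, -0.   ,  0.   ]), 'effort': array([ -0.001, -48.048,  29.881,   0.   ,  -0.   ,  -0.   ]), 'eef_pos': array([ 0.256, -0.515,  0.253]), 'eef_rot': array([3.141, 0.   , 0.461]), 'contact_force': array([-0.247,  0.576, -1.159]), 'moment': array([ 0.009,  0.028, -0.015]), 'finger_force': 0.0, 'opening': 0.08516407710143452}
```

View pics/scene1.png

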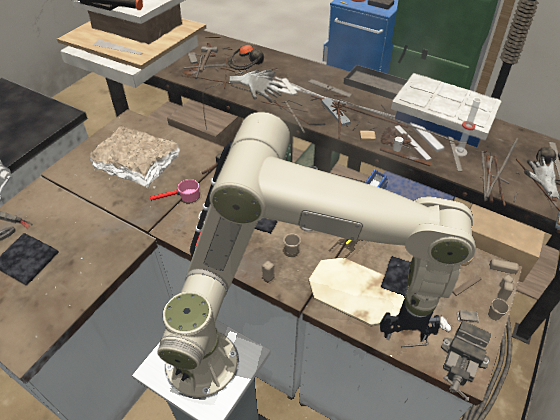

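View pics/top1.png

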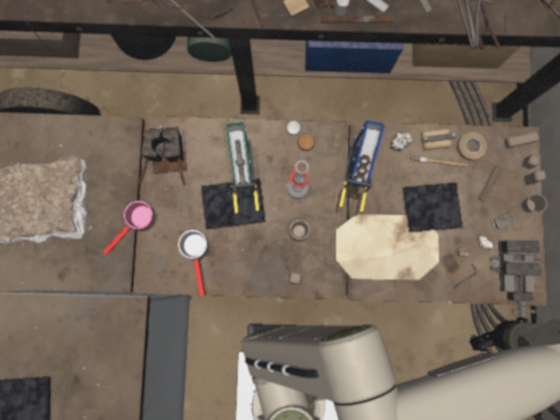

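The top view shows the metal cup at (193,244) with its red handle running to (202,293). The pink look-alike is at (139,215), the blue feeder at (365,155) with yellow skids near (353,193), and the board at (387,247). The tube is at (299,180), the crucible at (298,230) and the post at (295,277). Next I measure accurately from colour and depth.

```bash
cat > b.py <<'E'
from h import *
np.set_printoptions(precision=4,suppress=True)
p=manip.camera("top"); im=p["image"]; P=cloud(p); hsv=cv2.cvtColor(im,cv2.COLOR_RGB2HSV)
H,S,V=[hsv[...,i].astype(int) for i in range(3)]
c,r=np.meshgrid(np.arange(560),np.arange(420))
def line(m,name,z=None):
    if z is None: Q=P[m]
    else: Q=np.array([at_z(p,(a,b),z) for a,b in zip(c[m],r[m])])
    print(name,m.sum(),"z pct",np.percentile(P[m][:,2],[10,50,90]))
    mu=Q[:,:2].mean(0);w,v=np.linalg.eigh(np.cov((Q[:,:2]-mu).T));d=v[:,1]; d=d*np.sign(d[0])
    s=(Q[:,:2]-mu)@d; print("  mean",mu,"dir",np.degrees(np.arctan2(d[1],d[0])),"ends",mu+d*s.min(),mu+d*s.max(),"len",np.ptp(s))
    return mu
red=((H<8)|(H>172))&(S>150)&(V>80)
line(red&(c>185)&(c<215)&(r>255)&(r<305),"handle",.045)
yel=(H>20)&(H<35)&(S>150)&(V>100)
n,l,st,ce=cv2.connectedComponentsWithStats(yel.astype(np.uint8))
for i in range(1,n):
    if st[i,4]>25: print(ce[i],st[i]); line(l==i,"yel",.1); 
blue=(H>105)&(H<125)&(S>130)&(c>335)&(c<395)&(r>115)&(r<215)
line(blue&(P[...,2]>.1),"blue")
# cup rim
m=(abs(c-193)<25)&(abs(r-244)<25)&(P[...,2]>.046)&(P[...,2]<.065)&~red
Q=P[m][:,:2]; (x,y),R=cv2.minEnclosingCircle(Q.astype(np.float32)); print("rim",x,y,R,m.sum(),np.median(P[m][:,2]),Q.mean(0))
print("bench z",np.median(P[250:270,250:280,2]))
# board
b=(abs(c-387)<58)&(abs(r-247)<38)&(S<110)&(V>150)
B=np.array([at_z(p,(a,q),.012)[:2] for a,q in zip(c[b],r[b])]); print("board",B.min(0),B.max(0),B.mean(0),cv2.minAreaRect(B.astype(np.float32)),np.median(P[b][:,2]))
for nme,cc,rr in(("tube",299,180),("cruc",298,230),("post",295,277)):
    m=(abs(c-cc)<22)&(abs(r-rr)<22)&(P[...,2]>.02); Q=P[m]
    print(nme,Q.min(0),Q.max(0),Q.mean(0)) if len(Q) else 0
cv2.imwrite("pics/crop.png",cv2.resize(im[110:290,300:460,::-1],None,fx=3.3,fy=3.3,interpolation=cv2.INTER_CUBIC))
E
python3 b.py
```

```text
handle 172 z pct [0.0375 0.0452 0.05  ]
  mean [0.3753 0.2848] dir 13.058413716938224 ends [0.3239 0.2729] [0.4282 0.2971] len 0.10709186274575477
blue 94 z pct [0.1921 0.2223 0.2658]
  mean [ 0.7513 -0.1936] dir -15.40391756011415 ends [ 0.672  -0.1717] [ 0.8142 -0.2109] len 0.14751388794688386
rim 0.46621954441070557 0.30978959798812866 0.05482074245810509 155 0.053432446166086445 [0.4739 0.3127]
bench z 0.0009032719451057547
board [ 0.3848 -0.4745] [ 0.5951 -0.137 ] [ 0.4846 -0.2962] ((0.4904894232749939, -0.3062106966972351), (0.20664624869823456, 0.3389476239681244), 1.6964436769485474) 0.013245905076618048
tube [ 0.3678 -0.0414  0.0206] [0.6986 0.0409 1.5773] [ 0.6656 -0.0104  0.2195]
cruc [ 0.3678 -0.0475  0.0204] [0.5606 0.0409 1.5773] [ 0.5308 -0.019   0.1008]
post [ 0.3661 -0.0255  0.037 ] [0.3992 0.0409 1.5773] [ 0.3815 -0.0037  0.2162]
```

View pics/crop.png

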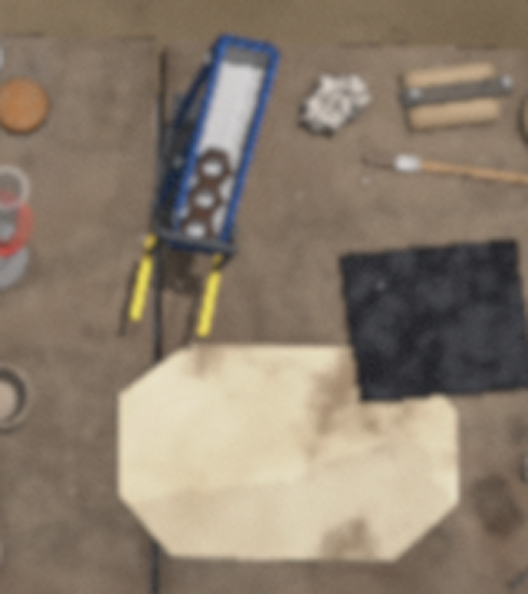

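The crop shows the blue feeder heading up and right, with three nuts behind the gate and the yellow skids at about (142,285) and (209,300) in crop pixels. The mat corner only touches the board's upper right corner. Next I refine the skids and the cup.

```bash
cat > c.py <<'E'
exec(open("b.py").read().split("yel=")[0])
from scipy.optimize import least_squares
yel=(H>18)&(H<38)&(S>100)&(V>90)
for nm,a,b in(("L",334,350),("R",357,372)):
    m=yel&(c>=a)&(c<=b)&(r>175)&(r<215)
    for z in(.098,): line(m,nm,z)
    print(P[m][:,2])
# rim by image: fit ellipse via bright white/grey pixels above .046
m=(abs(c-193)<20)&(abs(r-244)<20)&(P[...,2]>.044)&(P[...,2]<.07)&~red
Q=np.array([at_z(p,(a,b),.055)[:2] for a,b in zip(c[m],r[m])])
f=least_squares(lambda t:np.hypot(*(Q-t[:2]).T)-t[2],[.48,.31,.042],loss="soft_l1",f_scale=.002); print("rim",f.x,len(Q))
pl=manip.camera("top")
for t,z in(("cup",0),("cup_mid",.025),("cup_grip",.038),("nut_gate_skids",.09),("nut_feeder_lip",.14),("nut_feeder",0)):
    for s in manip.spot_point(pl,t)[:3]: print(t,s["confidence"],at_z(pl,s["xy"],z))
cv2.imwrite("pics/cup.png",cv2.resize(im[215:305,150:240,::-1],None,fx=6,fy=6,interpolation=cv2.INTER_CUBIC))
E
python3 c.py
```

```text
handle 172 z pct [0.0388 0.0447 0.0499]
  mean [0.3752 0.2847] dir 12.90408948006592 ends [0.3238 0.2729] [0.4276 0.2967] len 0.10647214416705486
L 110 z pct [-0.0022  0.0936  0.1011]
  mean [ 0.6358 -0.1484] dir -11.066222820130427 ends [ 0.5985 -0.1411] [ 0.6798 -0.157 ] len 0.08282596122455903
[ 0.0943  0.002   0.099   0.0959  0.159   0.1703  0.0965  0.1349  0.1519
  0.0966  0.1358  0.1386  0.1141  0.1196  0.1048  0.0957  0.093   0.0996
  0.0933  0.0918  0.0951  0.0013  0.0994  0.0971 -0.0038 -0.1495  0.0047
  0.0951  0.097   0.0047 -0.1486  0.0024  0.0957  0.1004  0.1008 -0.0062
  0.0012  0.0961  0.1004  0.0949  0.003   0.0014  0.0954  0.0936  0.0983
 -0.0049 -0.0006  0.0977  0.098  -0.006  -0.0055  0.0933  0.0953  0.1006
  0.0031 -0.0007 -0.0001  0.0883  0.0931  0.0958  0.0084  0.0001  0.098
  0.0918  0.0999  0.0009  0.0092  0.0999  0.1009  0.0984  0.0089 -0.0019
  0.1006  0.1031 -0.0031 -0.0014  0.0938  0.0979  0.0962  0.0017  0.0026
  0.0913  0.0929  0.0988 -0.0017  0.0046  0.0978  0.099   0.0954  0.0022
 -0.0031  0.0936  0.0934 -0.0022 -0.0015 -0.0023  0.0975  0.1022 -0.0045

[... 821 characters left out ...]
054
  0.0045  0.0965  0.0884  0.0919  1.5773 -0.0049  0.1027  0.096  -0.0026
 -0.0038  0.096   0.0999  0.0934  0.0038 -0.0025 -0.0013  0.0962  0.0961
  0.0947  0.0037  0.0038  0.0985  0.0974  0.0974  0.0008 -0.0054  0.0952
  0.098   0.0947 -0.0003 -0.0013  0.0054  0.0058 -0.0009]
rim [0.4771 0.3094 0.0413] 164
cup 0.91 [0.4726 0.3142 0.    ]
cup 0.57 [0.5606 0.4764 0.    ]
cup_mid 0.9 [0.4858 0.306  0.025 ]
cup_mid 0.81 [0.5623 0.4838 0.025 ]
cup_grip 0.94 [0.367  0.2898 0.038 ]
cup_grip 0.72 [0.4849 0.5623 0.038 ]
nut_gate_skids 0.65 [ 0.6415 -0.1874  0.09  ]
nut_feeder_lip 0.86 [ 0.6788 -0.1879  0.14  ]
nut_feeder_lip 0.28 [ 0.5162 -0.0174  0.14  ]
nut_feeder 0.57 [ 0.6568 -0.1827  0.    ]
```

View pics/cup.png

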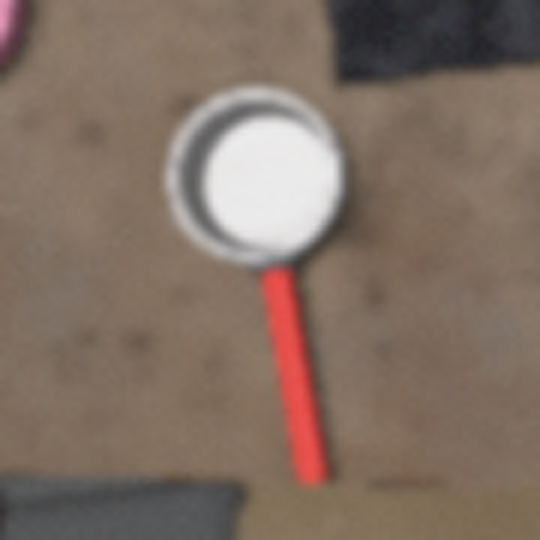

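play_rows(steps=[[1, [14, 35, 0], 0.12], [1, [14, 35, 0], 0.12], [1, [14, 35, 0], 0.12], [1, [14, 35, 0], 0.12], [1, [14, 35, 0], 0.12], [1, [14, 35, 0], 0.12], [1, [14, 35, 0], 0.12], [1, [14, 35, 0], 0.12], [1, [14, 35, 0], 0.12], [1, [14, 35, 0], 0.12], [1, [14, 35, 0], 0.12], [1, [14, 35, 0], 0.12], [1, [-7, 38, 0], 0.12], [1, [-7, 38, 0], 0.12], [1, [-7, 38, 0], 0.12], [1, [-7, 38, 0], 0.12], [1, [-7, 38, 0], 0.12], [1, [-7, 38, 0], 0.12], [1, [-7, 38, 0], 0.12], [1, [-7, 38, 0], 0.12]])

```text
t: 3.32
eef_pos: [0.3669, 0.2108, 0.2537]
eef_rot: [3.141, 0.001, 2.867]
contact_force: [0.7, -1.0, 0.3]
opening: 0.0853
finger_force: 0.0
```

play_rows(steps=[[1, [0, 18, -20], 0.1], [1, [0, 18, -20], 0.1], [1, [0, 18, -20], 0.1], [1, [0, 18, -20], 0.1], [1, [0, 0, -20], 0.1], [1, [0, 0, 0], 0]])

```text
t: 3.82
eef_pos: [0.3653, 0.2806, 0.1499]
eef_rot: [-3.14, -0.006, -2.918]
contact_force: [-0.1, -0.2, -0.5]
opening: 0.085
finger_force: 0.0
```

```bash
cat > d.py <<'E'
from h import *
np.set_printoptions(precision=4,suppress=True)
s=manip.get_state();print(s["eef_pos"],s["eef_rot"],s["joint_positions"])
for n in ("scene","top"):
    p=manip.camera(n); cv2.imwrite(f"pics/{n}2.png",p["image"][...,::-1])
    for t,z in(("nut_gate_skids",.09),("nut_feeder_lip",.14),("nut_feeder",0),("cup_grip",.038)):
        for q in manip.spot_point(p,t)[:2]: print(n,t,np.round(q["xy"]),round(q["confidence"],2),at_z(p,q["xy"],z))
    P=cloud(p);hsv=cv2.cvtColor(p["image"],cv2.COLOR_RGB2HSV);H,S,V=[hsv[...,i].astype(int) for i in range(3)]
    m=(H>18)&(H<38)&(S>100)&(V>90)
    K=np.argwhere(m)[:,::-1]; Q=np.array([at_z(p,k,.098) for k in K])
    w=(Q[:,0]>.56)&(Q[:,0]<.71)&(Q[:,1]>-.24)&(Q[:,1]<-.12); Q=Q[w];print(len(Q))
    a=np.radians(-12);ux=np.array([np.cos(a),np.sin(a)]);uy=np.array([-ux[1],ux[0]])
    A=Q[:,:2]-[.632,-.18];X=A@ux;Y=A@uy
    for lo,hi in((-.05,0),(0,.05)):
        g=(Y>lo)&(Y<hi); f=np.polyfit(X[g],Y[g],1); print("y at 0",f[1],"slope deg",np.degrees(f[0]),"x range",np.percentile(X[g],[0,2,50,98,100]),g.sum())
E
python3 d.py
```

```text
[0.3653 0.2806 0.1499] [-3.14  -0.006 -2.918] [ 0.4805  0.1598 -0.4164  1.0007  0.      0.257 ]
scene nut_gate_skids [348. 232.] 0.82 [ 0.6374 -0.1858  0.09  ]
scene nut_feeder_lip [354. 221.] 0.84 [ 0.6523 -0.1958  0.14  ]
scene nut_feeder [346. 241.] 0.56 [ 0.6663 -0.1763  0.    ]
scene cup_grip [198. 238.] 0.83 [0.3698 0.2904 0.038 ]
scene cup_grip [160. 198.] 0.42 [0.4556 0.5489 0.038 ]
101
y at 0 -0.035368970597814006 slope deg 1.0129120859117862 x range [-0.0483 -0.046  -0.0098  0.0335  0.0348] 51
y at 0 0.02903990031989604 slope deg 0.10074948209016142 x range [-0.0481 -0.0457 -0.0101  0.0313  0.0327] 50
top nut_gate_skids [350. 197.] 0.79 [ 0.6305 -0.1734  0.09  ]
top nut_feeder_lip [358. 179.] 0.95 [ 0.679  -0.1867  0.14  ]
top nut_feeder_lip [196. 245.] 0.58 [0.467 0.282 0.14 ]
top nut_feeder [351. 192.] 0.94 [ 0.6636 -0.1875  0.    ]
top cup_grip [199. 282.] 0.66 [0.3607 0.2845 0.038 ]
top cup_grip [114. 241.] 0.65 [0.4804 0.5542 0.038 ]
217
y at 0 -0.03201485027801939 slope deg 1.2931026338914653 x range [-0.0384 -0.0369 -0.0047  0.0352  0.0383] 105
y at 0 0.03161184725881659 slope deg 0.8050967883856801 x range [-0.0408 -0.0384 -0.0036  0.0396  0.042 ] 112
```

View pics/scene2.png

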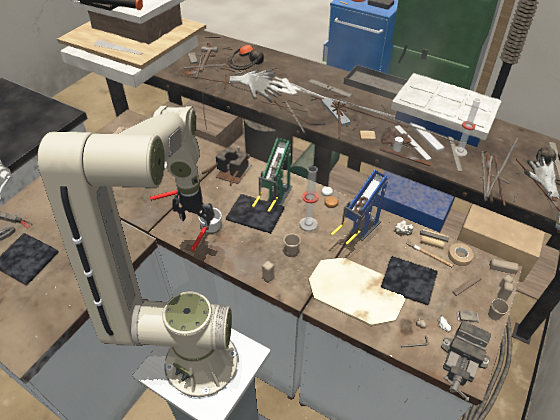

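play_rows(steps=[[1, [0, 2, -20], 0], [1, [0, 0, -20], 0], [1, [0, 0, -20], 0], [1, [0, 0, -20], 0], [1, [0, 0, -15], 0], [1, [0, 0, -10], 0], [1, [0, 0, -4], 0], [1, [0, 0, 0], 0], [0, [0, 0, 0], 0], [0, [0, 0, 0], 0], [0, [0, 0, 0], 0], [0, [0, 0, 0], 0], [0, [0, 0, 0], 0], [0, [0, 0, 0], 0], [0, [0, 0, 0], 0], [0, [0, 0, 0], 0]], squeeze=110)

```text
t: 5.65
eef_pos: [0.368, 0.283, 0.0447]
eef_rot: [3.141, 0.001, -2.922]
contact_force: [-0.7, -0.8, 3.1]
opening: 0.0118
finger_force: 109.1
```

play_rows(steps=[[0, [0, 0, 8], 0], [0, [0, 0, 12], 0], [0, [0, 0, 15], 0], [0, [0, 0, 15], 0], [0, [0, 0, 15], 0], [0, [0, 0, 15], 0], [0, [0, 0, 15], 0], [0, [0, 0, 15], 0], [0, [0, 0, 10], 0], [0, [0, 0, 0], 0]])

```text
t: 6.48
eef_pos: [0.3685, 0.2834, 0.1663]
eef_rot: [3.141, 0.003, -2.922]
contact_force: [1.0, -0.0, -2.5]
opening: 0.0114
finger_force: 108.4
```

```bash
cat > e.py <<'E'
from h import *
import sys
from scipy.optimize import least_squares
np.set_printoptions(precision=4,suppress=True)
s=manip.get_state();print(s["eef_pos"],s["eef_rot"],s["contact_force"],s["moment"])
T=s["eef_pos"]; h=s["eef_rot"][2]+np.pi; ux=np.array([np.cos(h),np.sin(h)])
C=T[:2]+.115*ux
p=manip.camera("top");P=cloud(p);c,r=np.meshgrid(np.arange(560),np.arange(420))
hsv=cv2.cvtColor(p["image"],cv2.COLOR_RGB2HSV);zr=T[2]-.003+.017
D=np.hypot(P[...,0]-C[0],P[...,1]-C[1])
m=(D<.06)&(abs(P[...,2]-zr)<.014)&(hsv[...,1]<110)
Q=P[m]; print("expected centre",C,"rim z",zr,"n",len(Q))
A=np.c_[Q[:,:2]-C,np.ones(len(Q))]; k=np.linalg.lstsq(A,Q[:,2],rcond=None)[0]
print("rim plane z",k[2],"slope along handle deg",np.degrees(np.arctan(k[:2]@ux)),"across",np.degrees(np.arctan(k[:2]@[-ux[1],ux[0]])))
f=least_squares(lambda t:np.hypot(*(Q[:,:2]-t[:2]).T)-t[2],[*C,.042],loss="soft_l1",f_scale=.002);print("rim fit",f.x)
for n in ("scene",) if len(sys.argv)>1 else ():
    p=manip.camera(n)
    im=p["image"][...,::-1]; cv2.imwrite("pics/"+sys.argv[1],cv2.resize(eval("im["+sys.argv[2]+"]"),None,fx=4,fy=4,interpolation=cv2.INTER_CUBIC))
E
python3 e.py g1.png 150:270,130:270
```

```text
[0.3685 0.2834 0.1663] [ 3.1407  0.0027 -2.9223] [ 1.0037 -0.033  -2.5108] [-0.0429  0.2492 -0.0093]
expected centre [0.4807 0.3084] rim z 0.1802724424078183 n 182
rim plane z 0.17393638979634274 slope along handle deg 0.26623507532184293 across -0.9918986854179696
rim fit [0.4787 0.3073 0.0414]
```

View pics/g1.png

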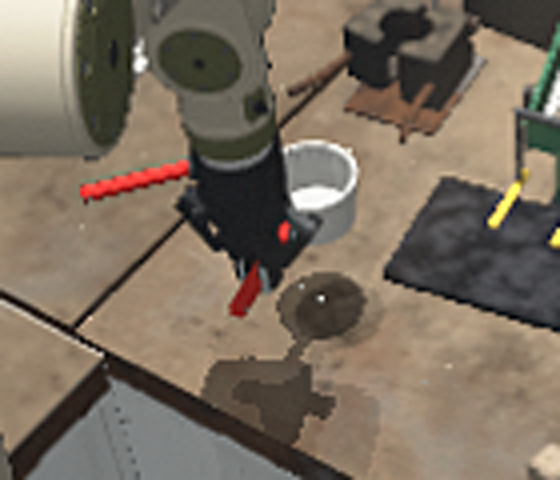

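The cup is lifted, level, in the jaws (crop (320,190)). Carry on to the blue feeder.

play_rows(steps=[[0, [2, -15, 0], -0.02], [0, [4, -30, 0], -0.03], [0, [4, -30, 0], -0.03], [0, [4, -30, 0], -0.03], [0, [4, -30, 0], -0.03], [0, [4, -30, 0], -0.03], [0, [4, -30, 0], -0.03], [0, [4, -30, 0], -0.03], [0, [4, -30, 0], -0.03], [0, [4, -30, 0], -0.03], [0, [4, -30, 0], -0.03], [0, [4, -30, 0], -0.03], [0, [2, -30, 0], -0.03], [0, [2, -30, 0], -0.03], [0, [0, -15, 0], -0.01], [0, [0, 0, -25], 0], [0, [0, 0, -25], 0], [0, [0, 0, -25], 0], [0, [0, 0, -15], 0], [0, [0, 0, 0], 0]])

```text
t: 8.25
eef_pos: [0.414, -0.1353, 0.0701]
eef_rot: [3.139, -0.009, 2.94]
contact_force: [-0.9, 0.8, -2.6]
opening: 0.0117
finger_force: 108.3
```

```bash
python3 e.py; sed -i 's/scene2/x/;s/{n}2/{n}3/' d.py; python3 d.py | grep -A9 ^top
```

```text
[ 0.414  -0.1353  0.0701] [ 3.139  -0.0087  2.9404] [-0.8922  0.8364 -2.5676] [ 0.0811  0.3338 -0.0123]
expected centre [ 0.5267 -0.1583] rim z 0.08410859769643378 n 115
rim plane z 0.0770038452741194 slope along handle deg 0.5424874235075956 across 1.4966449508196142
rim fit [ 0.525  -0.1567  0.0416]
top nut_gate_skids [355. 198.] 0.63 [ 0.6306 -0.1869  0.09  ]
top nut_gate_skids [240. 152.] 0.5 [0.7645 0.1704 0.09  ]
top nut_feeder_lip [358. 183.] 0.95 [ 0.6645 -0.1869  0.14  ]
top cup_grip [115. 242.] 0.93 [0.478  0.5524 0.038 ]
top cup_grip [350. 190.] 0.54 [ 0.6622 -0.1794  0.038 ]
215
y at 0 -0.032061667011937044 slope deg 1.1481026367409848 x range [-0.0384 -0.037  -0.0043  0.0352  0.0383] 102
y at 0 0.03168065042670452 slope deg 0.7887143804347828 x range [-0.0408 -0.0384 -0.004   0.0395  0.042 ] 113
```

play_rows(steps=[[0, [7, -2, -2], 0], [0, [14, -3, -2], 0], [0, [14, -3, 0], 0], [0, [14, -3, 0], 0], [0, [14, -3, 0], 0], [0, [14, -3, 0], 0], [0, [14, -3, 0], 0], [0, [8, -2, 0], 0], [0, [4, -1, 0], 0], [0, [0, 0, 0], 0], [0, [0, 0, 0], 0]])

```text
t: 9.72
eef_pos: [0.5201, -0.1598, 0.07]
eef_rot: [3.141, -0.001, 2.941]
contact_force: [0.7, 0.3, -2.7]
opening: 0.0118
finger_force: 108.3
```

```bash
python3 e.py g2.png 170:290,290:430
```

```text
[ 0.5201 -0.1598  0.07  ] [ 3.1413 -0.0012  2.9408] [ 0.6929  0.3402 -2.6551] [0.0983 0.2882 0.0299]
expected centre [ 0.6328 -0.1828] rim z 0.08397312878896686 n 68
rim plane z 0.07786070056021582 slope along handle deg -0.8127287267620857 across 6.440803691042535
rim fit [ 0.631  -0.1811  0.0412]
```

View pics/g2.png

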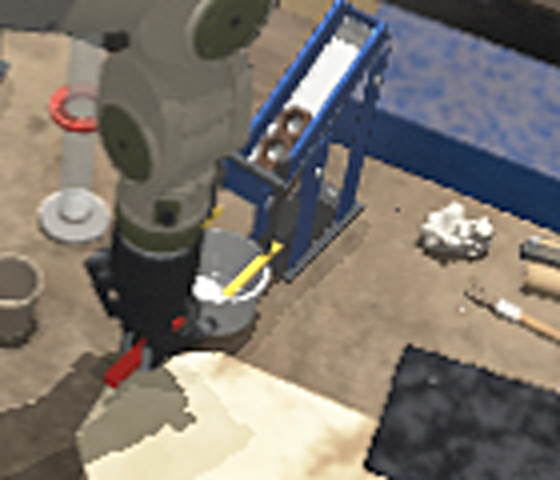

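The cup sits centred beneath the yellow skids. Now I raise it to lift the gate.

play_rows(steps=[[0, [-3, 1, 5], 0], [0, [0, 0, 5], 0], [0, [0, 0, 4], 0], [0, [0, 0, 5], 0], [0, [0, 0, 7], 0], [0, [0, 0, 7], 0], [0, [0, 0, 7], 0], [0, [0, 0, 2], 0], [0, [0, 0, 0], 0], [0, [0, 0, 0], 0], [0, [0, 0, 0], 0], [0, [0, 0, 0], 0], [0, [0, 0, 0], 0], [0, [0, 0, 0], 0], [0, [0, 0, 0], 0], [0, [0, 0, 0], 0], [0, [0, 0, 0], 0], [0, [0, 0, 0], 0], [0, [0, 0, 0], 0], [0, [0, 0, 0], 0]])

```text
t: 11.48
eef_pos: [0.5176, -0.1591, 0.1123]
eef_rot: [3.141, -0.0, 2.941]
contact_force: [-1.0, 0.9, -5.6]
opening: 0.0117
finger_force: 107.9
```

```bash
python3 e.py g3.png 170:290,290:430
```

```text
[ 0.5176 -0.1591  0.1123] [ 3.1415 -0.0001  2.9408] [-1.0028  0.8692 -5.5631] [0.1788 0.5995 0.0545]
expected centre [ 0.6303 -0.182 ] rim z 0.12632687172311197 n 79
rim plane z 0.1187418909502404 slope along handle deg -0.8192306539495997 across 4.676189248514085
rim fit [ 0.6286 -0.181   0.0413]
```

View pics/g3.png

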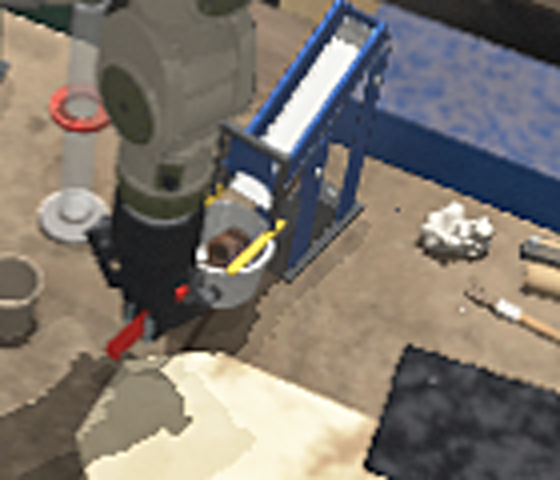

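The chute is empty and the nuts are in the cup at crop (228,250). Lower to shut the gate, then back out.

play_rows(steps=[[0, [0, 0, -7], 0], [0, [0, 0, -8], 0], [0, [0, 0, -8], 0], [0, [0, 0, -8], 0], [0, [0, 0, -7], 0], [0, [0, 0, -4], 0], [0, [0, 0, 0], 0], [0, [0, 0, 0], 0], [0, [-6, 1, 0], 0], [0, [-12, 2, 0], 0], [0, [-14, 3, 0], 0], [0, [-14, 3, 0], 0], [0, [-14, 3, 0], 0], [0, [-14, 3, 0], 0], [0, [-14, 3, 0], 0], [0, [-10, 2, 0], 0], [0, [-5, 1, 0], 0], [0, [0, 0, 10], 0], [0, [0, 0, 10], 0], [0, [0, 0, 0], 0]])

```text
t: 13.25
eef_pos: [0.4164, -0.139, 0.0923]
eef_rot: [-3.14, 0.004, 2.941]
contact_force: [0.4, -0.5, -5.1]
opening: 0.0119
finger_force: 108.2
```

```bash
python3 e.py; python3 - <<'E'
from h import *
p=manip.camera("top"); im=p["image"][...,::-1]
cv2.imwrite("pics/g4.png",cv2.resize(im[110:290,300:440],None,fx=3.3,fy=3.3,interpolation=cv2.INTER_CUBIC))
for s in manip.boxes_of(p,"nut_1"):print(s)
E
```

```text
[ 0.4164 -0.139   0.0923] [-3.1404  0.0045  2.9407] [ 0.4307 -0.5276 -5.084 ] [0.0592 0.4617 0.0012]
expected centre [ 0.5291 -0.162 ] rim z 0.10632683873443373 n 124
rim plane z 0.09943121558458246 slope along handle deg 0.03595275000292433 across 0.7609477481122758
rim fit [ 0.5275 -0.1602  0.0413]
{'box': [334.1, 214.2, 27.4, 33.8], 'confidence': 0.65}
{'box': [339.2, 220.1, 12.3, 6.6], 'confidence': 0.63}
```

View pics/g4.png

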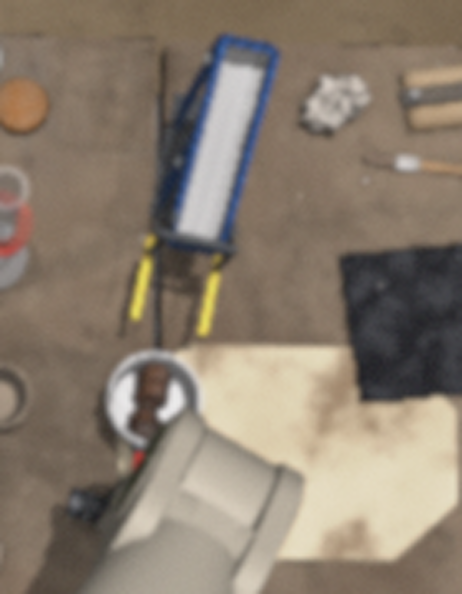

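The chute is empty, the gate is shut, and the nuts are in the cup at (150,400) with none on the bench. Now I swing the cup onto the board.

play_rows(steps=[[0, [3, -5, 0], -0.07], [0, [6, -10, 0], -0.1], [0, [6, -10, 0], -0.1], [0, [6, -10, 0], -0.1], [0, [6, -10, 0], -0.1], [0, [6, -10, 0], -0.1], [0, [6, -10, 0], -0.1], [0, [6, -10, 0], -0.1], [0, [6, -10, 0], -0.1], [0, [6, -10, 0], -0.1], [0, [6, -10, 0], -0.1], [0, [6, -10, 0], -0.1], [0, [3, -5, 0], -0.1], [0, [0, -2, 0], -0.1], [0, [0, 0, -8], 0], [0, [0, 0, -10], 0], [0, [0, 0, -8], 0], [0, [0, 0, -4], 0], [0, [0, 0, 0], 0]])

```text
t: 14.98
eef_pos: [0.4858, -0.2591, 0.0587]
eef_rot: [-3.14, -0.002, 1.572]
contact_force: [0.9, 1.8, -2.4]
opening: 0.0116
finger_force: 108.3
```

```bash
python3 e.py
```

```text
[ 0.4858 -0.2591  0.0587] [-3.1396 -0.0017  1.5723] [ 0.8771  1.7577 -2.4177] [ 0.4369  0.0283 -0.0275]
expected centre [ 0.486  -0.3741] rim z 0.07270548442370131 n 0
rim plane z 0.0 slope along handle deg 0.0 across 0.0
rim fit [ 0.486  -0.3741  0.042 ]
```

play_rows(steps=[[0, [0, 0, -1], 0], [0, [0, 0, -1], 0], [0, [0, 0, 0], 0], [0, [0, 0, 0], 0]])

```text
t: 15.37
eef_pos: [0.487, -0.2602, 0.0587]
eef_rot: [3.141, 0.0, 1.571]
contact_force: [1.2, 0.3, -2.8]
opening: 0.0117
finger_force: 108.3
```

play_rows(steps=[[0, [0, 0, -1], 0], [0, [0, 0, -1], 0], [0, [0, 0, 0], 0], [0, [0, 0, 0], 0]])

```text
t: 15.7
eef_pos: [0.487, -0.2602, 0.057]
eef_rot: [3.141, 0.001, 1.571]
contact_force: [-0.8, 2.6, 2.9]
opening: 0.0119
finger_force: 109.3
```

Contact is firm, so I open and withdraw upward.

play_rows(steps=[[0.3, [0, 0, 0], 0], [0.5, [0, 0, 0], 0], [0.6, [0, 0, 0], 0], [0.6, [0, 0, 0], 0], [0.6, [0, 0, 0], 0], [0.6, [0, 0, 10], 0], [0.6, [0, 0, 20], 0], [0.6, [0, 0, 25], 0], [0.6, [0, 0, 25], 0], [0.6, [0, 0, 25], 0], [0.6, [0, 0, 25], 0], [0.6, [-15, 15, 25], 0], [0.6, [-20, 30, 10], 0], [0.6, [-10, 35, 0], 0], [0.6, [-10, 35, 0], 0], [0.6, [0, 35, 0], 0], [0.6, [0, 35, 0], 0], [0.6, [0, 35, 0], 0], [0.6, [0, 35, 0], 0], [0.6, [0, 0, 0], 0]])

```text
t: 17.37
eef_pos: [0.4307, -0.0002, 0.2223]
eef_rot: [3.141, -0.002, 1.577]
contact_force: [-0.4, -0.0, -0.6]
opening: 0.0512
finger_force: 0.0
```

```bash
python3 - <<'E'
from h import *
p=manip.camera("top"); im=p["image"][...,::-1]
cv2.imwrite("pics/g5.png",cv2.resize(im[110:310,180:460],None,fx=2.8,fy=2.8,interpolation=cv2.INTER_CUBIC))
P=cloud(p)
m=(np.hypot(P[...,0]-.487,P[...,1]+.374)<.05)&(P[...,2]>.05)&(P[...,2]<.09);Q=P[m]
print(len(Q),Q.mean(0),np.linalg.lstsq(np.c_[Q[:,:2]-Q[:,:2].mean(0),np.ones(len(Q))],Q[:,2],rcond=None)[0])
E
```

```text
269 [ 0.49127981 -0.37858279  0.06211402] [0.00458089 0.02010655 0.06211402]
```

View pics/g5.png

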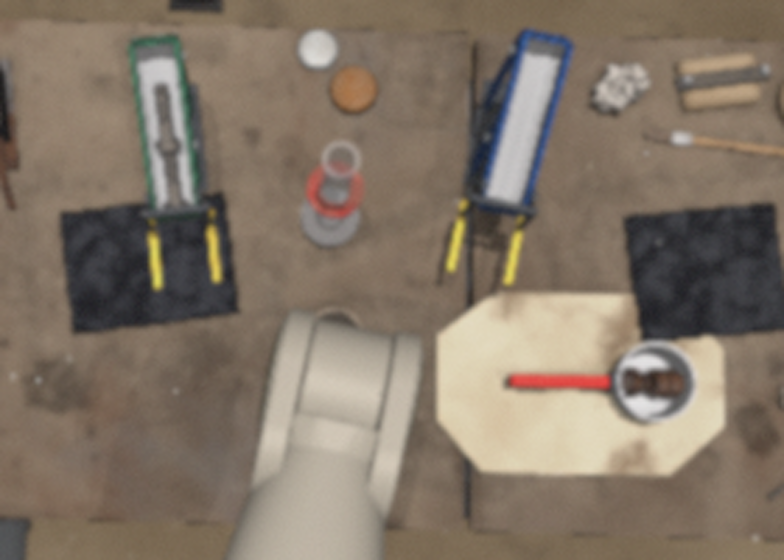

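The cup stands at crop (652,382) with its handle, wholly on the board and with the nuts inside. Both gates are shut, and the tube stands where it was.

```bash
python3 -c "
from station import manip
print(manip.hand_in())"
```

```text
the job is handed in; nothing more can be done
None
```

I emptied the blue feeder into the cup, let its gate fall shut, stood the cup upright and wholly on the board, and handed the job in at about 17 s. I didn't count the three nuts one by one: the chute was empty, none showed outside the cup, and the weight matched. The arm hid the crucible and post in the last picture, but I felt no contact with either.

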